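# Draw the widest strap loop from the tilt-out bin

### The arm

A 6-joint arm with a two-finger parallel gripper is mounted at the origin on the work surface. World frame = base frame: x ahead of the robot, y to its left, z up, the work surface at z = 0. Lengths are in m, angles in rad, forces in N, time in s.
With the tool pointing down it reaches from about 0.25 to 0.775 m from the base axis. Payload 4 kg.
Tool frame: the origin (TCP) lies between the finger pads; the fingertips stand 25 mm ahead of it and the grasp point (between the pads) lies 6 mm ahead of it (robot.tip_reach is the distance from the TCP to the fingertips, in m); z points along the fingers, y is the line along which they close (so a half turn about z gives the same grasp; the last joint's range is limited). The gripper opens to 94 mm and grips with 3 to 60 N. Pads are 16 mm wide; open, the fingers measure 119 mm over their backs; the gripper's body (75 mm by 177 mm) begins 78 mm behind the grasp point.
Start: joints at [1.072, 0.087, 1.371, -0, 1.684, -0.103], TCP at [0.212, 0.507, 0.231] pointing down, gripper open.
Joint ranges: [-3.1, 3.1], [-0.76, 2.03], [0.27, 2.55], [-1.08, 4.22], [0.17, 2.65], [-2.57, 2.57]. Speed limits (rad/s): [2.79, 2.79, 3.14, 3.14, 3.14, 3.14].

### API

Orientations are given as [roll, pitch, yaw] about the fixed x, y, z axes, in that order (R = Rz(yaw) Ry(pitch) Rx(roll)).
In Python, from bench import sensors, snapshot, camera_info, ticket, robot gives the robot as it stands.
- The arm moves only by the tool arm_command, never from a script. Its argument "plan" is a list of rows, each an object with "grip": the closure, from -1 (fully open) to 1 (shut); "slide": the shift along the tool's x, y, z normalised to -1 to 1, where 1 is 500 mm, a list of three; "spin": the turn about the tool's z normalised to -1 to 1, where 1 is 5 degrees. A call has 1 to 10 rows; each row shifts and turns the commanded pose from where the row before left it, along the tool's axes as they then stand; what a row does not reach is not made up. A row lasts 1/8 s, in which the tool goes at most 62.5 mm and 10.7 degrees, less where a joint would pass 70% of its speed; a pose out of reach is approached as far as the arm can. A call with a number of a shift or a turn outside -1 to 1 is refused whole. A call with a gripper value outside its range is refused whole. The fingers move at their own pace and stop on an object; the grip force is fixed at half the most. Time passes only in rows, so rows that do not move let the fingers close. It gives the time, the measured TCP pose, the force, the opening and the grip force at its end, in the units of the state.
- sensors.get_obs(): the state, without advancing time (a new reading comes with each control period).
- snapshot(name): name is "scene" or "side" or "wrist"; returns the picture (480x640x3 uint8, red, green, blue); there is no depth.
- camera_info(name): a dict with "fx", "fy", "cx", "cy" (pixels), "position" and "rotation" of the camera in the world. Camera axes: x right, y up, looking along -z (the intrinsics and any distortion apply to the point x, -y, -z); pixel columns grow to the right and rows downward; lengths in m; the calibration is good to about 2 mm. A picture is of the moment at which its call begins: read the wrist's pose just before it. camera_info takes no time and is no camera call; for the wrist camera it gives the pose at the moment of the call.
- ticket.close_job(): hands the job in; it is judged then, once.
The state is a dict: "time": time; "joint_positions": joint angles; "qvel": joint speeds; "joint_torque": joint torques, N m; "tool_pos": TCP position; "ee_rot": TCP orientation; "wrist_force": force on the tool from outside, world axes, zero at the start; "wrist_torque": the same for the moment, N m; "width": finger opening in m; "finger_force": force on a finger pad.
Only numpy, scipy, OpenCV 4.12 (cv2) and the standard library are available. Lean on these libraries where they do the work, as an engineer would, in place of code of your own. Each camera call takes 0.05 s, during which the arm holds its last target. There are 200 camera calls.

### The job

One of the four pockets of the two tilt-out bins holds the widest steel strap loop. Swing its bin fully open by the tab, draw that loop out over the bin's lip without lifting it high in the air, so that it lies flat and wholly on the stone slab, then swing the bin fully shut. The three narrower loops must be standing in the shut bins at the end, never dragged out, and nothing else on the bench may be disturbed.

Things in the scene. Friction and masses are not known exactly. Their poses are not given: they have to be found in the camera images.
- rack: plywood rack fixed on the table with two tilt-out bins side by side. Origin: on the table under the middle of their common hinge line; x points into the rack, away from the robot, y left, z up. Hinge line: along y, 30 mm above the table. Bins centred at y = +107 (left) and -107 mm (right). A fixed rail behind the bins (x 40 to 52 mm, top at z 112 mm) keeps loops from falling back.
- bin_left (a joint): tilt in rad of the left (+y) bin about the hinge at the foot of its front wall, top moving toward the robot: 0 shut (front wall upright), 1.2 fully open on its stop (front wall a ramp that rises 21 degrees toward the robot). Damped; light friction keeps it shut; falls slowly open past about 0.5 rad and stays open by its weight; pushing it shut takes 5 to 10 N at the tab.
- bin_right (a joint): the same for the right (-y) bin.
- bin_left_lip (a point): left bin's lip: middle of the top edge of its front wall's inner face, 85 mm from the hinge; x into the bin, z away from the hinge. Front wall 200 mm wide, 6 mm thick, inner face through the hinge line; floor 6 mm thick, 26 mm deep; back wall 30 mm high; side walls and divider 5 mm thick, 65 mm high: two open-topped pockets 92 mm wide, centred 49 mm either side of the middle.
- bin_right_lip (a point): the same for the right bin.
- bin_left_tab (a point): upper end of the left bin's steel finger tab, middle of its inner face: a plate 36 mm wide, 6 mm thick, that carries the front wall on, 85 to 115 mm from the hinge, at the bin's middle. Moves with the bin; z points away from the hinge, x into the bin. A finger put down behind it can hook it forward.
- bin_right_tab (a point): the same for the right bin.
- slab: stone slab fixed on the table in front of the rack, 230 (x) x 440 (y) x 20 mm, axes as the rack's; origin at the centre of its underside, 145 mm from the hinge line toward the robot; top 20 mm above the table.
- loop_widest: THE WIDEST LOOP, the one wanted: flat rectangular steel frame, outer 84 mm (its y) x 80 mm (its z) x 12 mm thick (its x), bars 10 mm wide, opening 64 x 60 mm, about 200 g. Origin: centre of the opening. Starts standing on edge in any one of the four pockets, x along the rack's x, origin 76 mm above the table.
- loop_b: a narrower loop, to stay in its bin: flat rectangular steel frame, outer 70 mm (its y) x 80 mm (its z) x 12 mm thick (its x), bars 10 mm wide, opening 50 x 60 mm, about 173 g. Origin: centre of the opening. Starts standing on edge in any one of the four pockets, x along the rack's x, origin 76 mm above the table.
- loop_c: a narrower loop, to stay in its bin: flat rectangular steel frame, outer 58 mm (its y) x 80 mm (its z) x 12 mm thick (its x), bars 10 mm wide, opening 38 x 60 mm, about 150 g. Origin: centre of the opening. Starts standing on edge in any one of the four pockets, x along the rack's x, origin 76 mm above the table.
- loop_d: a narrower loop, to stay in its bin: flat rectangular steel frame, outer 46 mm (its y) x 80 mm (its z) x 12 mm thick (its x), bars 10 mm wide, opening 26 x 60 mm, about 128 g. Origin: centre of the opening. Starts standing on edge in any one of the four pockets, x along the rack's x, origin 76 mm above the table.
- glue_tin: bystander: plain aluminium tin, 56 mm across, 70 mm tall, standing on the slab's robot-side part; origin at its underside's centre.
- hammer: bystander: cobbler's hammer, 240 mm long, lying on the table to the left; origin at its underside's centre (lying tool: on the table, near its middle).
- maul: bystander: wooden maul, 68 mm across, 200 mm tall, standing handle up on the table to the right; origin at its underside's centre.
- dye_jar: bystander: glass jar, 64 mm across, 85 mm tall, on the table beyond the hammer, left of the rack; origin at its underside's centre.
- hole_punch: bystander: steel revolving hole-punch pliers, about 180 mm long, lying on the table to the right; origin at its underside's centre (lying tool: on the table, near its middle).
- steel_rule: bystander: flat metal rule, 200 x 28 x 5 mm, lying on the table to the right of the rack; origin at its underside's centre.
Mind the look-alikes: they are no part of the job. What is shaped like the loop_c but purple is not meant.

How it is judged:
By the outcome, as a careful person would: the job done as asked, in the order asked, and still so for the second after the job is handed in, with the robot touching nothing.
It also fails if it takes over 69 s, if anything falls off the work surface, if the arm or the gripper's body presses on something with over 40 N, if the wrist force passes 120 N, or if a joint passes its speed limit or range.

## Working session

There is one attempt and no reset: what is moved stays moved. The work goes in short steps, Python scripts to look and compute and a tool call to move; the robot and the scene stay as the last step left them, time stands still between calls to the robot, and variables do not carry over. Pictures are saved under pics/ and viewed, at most 10 in all, crops included, and the job is handed in when it is done.

Besides the shell and the picture viewer there is one more tool, called after "Emit:" as name(argument=value, ...), one argument or row to a line, values as JSON. arm_command: Moves the arm, as the interface text tells. Scaled input: -1 to 1 covers 500 mm each way for a shift and 5 degrees each way for a turn. Its arguments: {"type":"object","properties":{"plan":{"type":"array","items":{"type":"object","properties":{"grip":{"type":"number"},"slide":{"type":"array","items":{"type":"number"}},"spin":{"type":"number"}}}}},"required":["plan"]}

```bash
mkdir -p pics; ls; python3 - <<'E'
from bench import *
import cv2,numpy as np
o=sensors.get_obs();print(o)
for n in("scene","side"):
    cv2.imwrite(f"pics/{n}0.png",snapshot(n)[:,:,::-1]);print(n,camera_info(n))
E
```

```text
pics
{'time': 0.0, 'joint_positions': array([ 1.07187627e+00,  8.79805225e-02,  1.37223307e+00,  1.64135092e-05,
        1.68358172e+00, -1.03122558e-01]), 'qvel': array([ 0.00030326, -0.00084383,  0.00034868,  0.00079274, -0.0005983 ,
        0.00024934]), 'joint_torque': array([-9.32787625e-04, -3.40188611e+01, -3.02422714e+01,  7.17436709e-02,
        3.31708894e-02, -1.76580261e-04]), 'tool_pos': array([0.21182842, 0.50704955, 0.22930091]), 'ee_rot': array([-3.13940337e+00, -2.42968096e-04,  2.74579672e+00]), 'wrist_force': array([-0.12283716,  0.4254474 ,  0.50679839]), 'wrist_torque': array([0.04074177, 0.00158167, 0.00667045]), 'finger_force': 0.0, 'width': 0.09414181568691238}
scene {'fx': 505.61848817234323, 'fy': 505.61848817234323, 'cx': 324.05479073475533, 'cy': 236.03166729300838, 'position': array([ 0.94177514, -0.45751837,  1.12939697]), 'rotation': array([0.50345731, 0.00936355, 0.72071943])}
side {'fx': 469.59457437314126, 'fy': 469.59457437314126, 'cx': 328.23773261166735, 'cy': 239.4612461830914, 'position': array([0.16831724, 0.715791  , 0.84336067]), 'rotation': array([ 0.85614515, -0.01777056, -2.63439202])}
```

View pics/scene0.png

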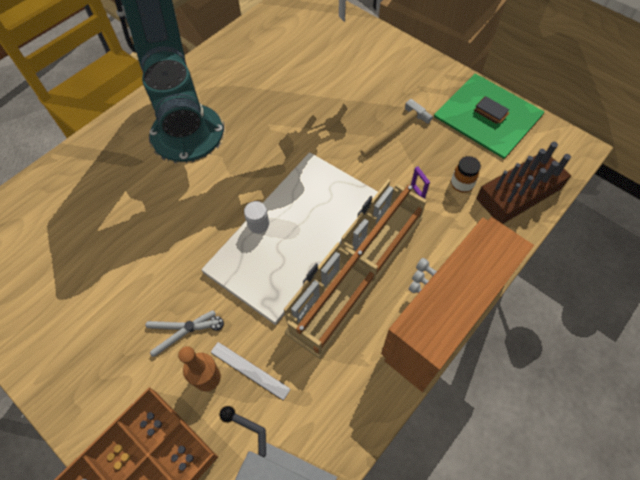

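View pics/side0.png

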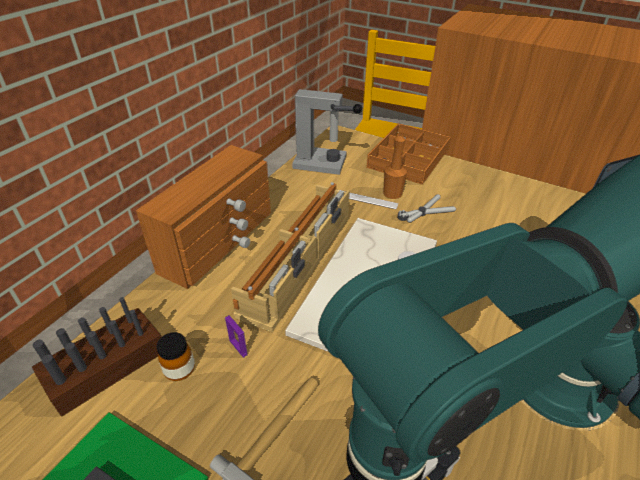

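The scene picture shows the slab with corners at about (203,272), (277,320), (380,190) and (312,155), and the tin at (256,217). The rack's two bins run from (295,310) to (415,190), and their tabs are at (312,272) and (365,206). The candidates are four grey loop tops near (307,300), (330,265), (360,232) and (383,203). The purple frame at (420,182) is the decoy. Next I'll fit the pose and rectify a close crop.

```bash
cat > h.py <<'E'
from bench import *
import cv2,numpy as np
from scipy.spatial.transform import Rotation as R
from scipy.optimize import least_squares
def cam(n):
    c=camera_info(n);return c,R.from_euler('xyz',c['rotation']).as_matrix()
def proj(n,P):
    c,M=cam(n);q=(np.atleast_2d(P)-c['position'])@M
    return np.c_[c['cx']+c['fx']*q[:,0]/-q[:,2],c['cy']-c['fy']*q[:,1]/-q[:,2]]
def ray(n,uv,z):
    c,M=cam(n);uv=np.atleast_2d(uv)
    d=np.c_[(uv[:,0]-c['cx'])/c['fx'],-(uv[:,1]-c['cy'])/c['fy'],-np.ones(len(uv))]@M.T
    return c['position']+d*((z-c['position'][2])/d[:,2])[:,None]
def rack(p,P):  # p=x,y,yaw
    return R.from_euler('z',p[2]).apply(np.atleast_2d(P))+[p[0],p[1],0]
E
python3 - <<'E'
from h import *
uv=np.array([[203,272],[277,320],[380,190],[312,155]],float)
print(ray('scene',uv,.02).round(3))
# side of far/near: rack-frame corners  slab x -.26..-.03
C=np.array([[-.26,-.22,.02],[-.03,-.22,.02],[-.03,.22,.02],[-.26,.22,.02]])
f=lambda p:(proj('scene',rack(p,C))-uv).ravel()
s=least_squares(f,[.55,0,0]);p=s.x;print(p,f(p).round(1));np.save('rack.npy',p)
print('tin',ray('scene',[[257,228]],.02),rack(p,[[0,.107,.145],[0,-.107,.145]]))
# rectified top view on plane z=.116: 2px/mm? rack y -220..220 , x -40..80
img=snapshot('scene');img=cv2.cvtColor(img,cv2.COLOR_RGB2BGR)
ys=np.linspace(.22,-.22,790);xs=np.linspace(.07,-.05,215)
Y,X=np.meshgrid(ys,xs);out=[]
uvm=proj('scene',rack(p,np.c_[X.ravel(),Y.ravel(),np.full(X.size,.116)])).astype(np.float32)
o=cv2.remap(img,uvm[:,0].reshape(X.shape),uvm[:,1].reshape(X.shape),cv2.INTER_CUBIC)
crop=cv2.resize(img[160:360,270:440],None,fx=2,fy=2)[:380]
side=cv2.cvtColor(snapshot('side'),cv2.COLOR_RGB2BGR)[170:335,220:360];side=cv2.resize(side,None,fx=2.3,fy=2.3)
bg=np.zeros((600,800,3),np.uint8);bg[:215,:790]=o;h,w=crop.shape[:2];bg[218:218+h,:w]=crop;h2,w2=side.shape[:2];bg[218:218+h2,400:400+w2]=side[:382]
for m in(-156,-58,58,156):
    for e in (-42,42): cv2.circle(bg,(int((220-m-e)/440*790),205),2,(0,0,255),-1)
cv2.imwrite('pics/rect.png',bg)
E
```

```text
[[ 0.375 -0.272  0.02 ]
 [ 0.594 -0.242  0.02 ]
 [ 0.551  0.195  0.02 ]
 [ 0.338  0.164  0.02 ]]
[ 0.60771033 -0.023078    0.10217116] [-0.1 -1.9  0.8  2.7  0.8  1.7 -1.8 -3.3]
tin [[ 0.38730148 -0.09915084  0.02      ]] [[ 0.59679703  0.083364    0.145     ]
 [ 0.61862363 -0.12952     0.145     ]]
```

View pics/rect.png

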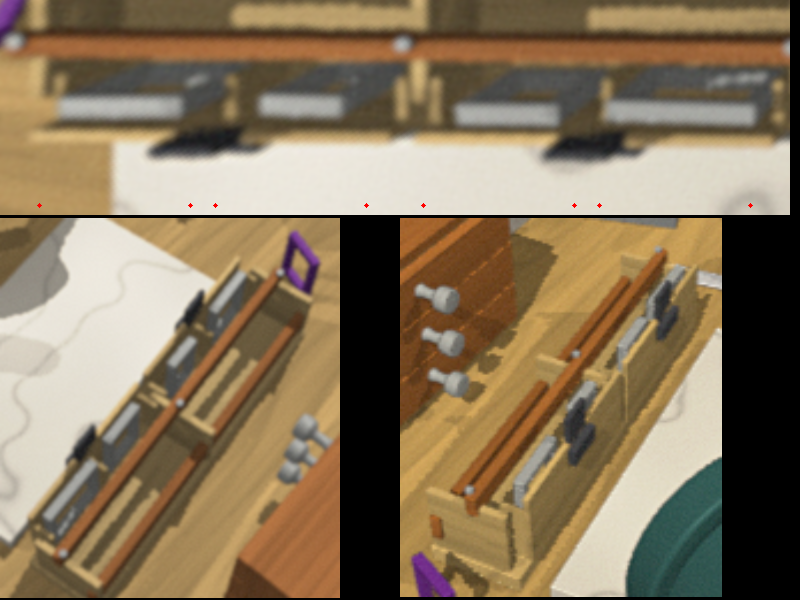

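In the rectified view, with rack y running +220 to −220 mm from left to right, the loop tops measure about 70, 46, 58 and 83 mm wide from left to right. The widest is therefore the rightmost one, in the right bin's outer pocket (scene px ~(307,300)), and the neighbour in that bin is loop_c. I'll go above the right bin and refine with the wrist camera.

Emit:
arm_command(
  plan=[
    {"grip":-1,"slide":[0,0,-0.03],"spin":-1},
    {"grip":-1,"slide":[0,0,-0.03],"spin":-1},
    {"grip":-1,"slide":[0,0,-0.03],"spin":-1},
    {"grip":-1,"slide":[0,0,-0.03],"spin":-1},
    {"grip":-1,"slide":[0,0,-0.03],"spin":-1},
    {"grip":-1,"slide":[0,0,0],"spin":-0.7},
    {"grip":-1,"slide":[-0.048,-0.104,0],"spin":0},
    {"grip":-1,"slide":[-0.048,-0.104,0],"spin":0},
    {"grip":-1,"slide":[-0.048,-0.104,0],"spin":0},
    {"grip":-1,"slide":[-0.048,-0.104,0],"spin":0},
  ],
)

```text
time: 1.45
tool_pos: [0.3292, 0.3087, 0.3053]
ee_rot: [3.142, 0.0, -3.039]
wrist_force: [0.4, -0.8, 0.6]
width: 0.0941
finger_force: 0.0
```

Emit:
arm_command(
  plan=[
    {"grip":-1,"slide":[-0.048,-0.104,0],"spin":0},
    {"grip":-1,"slide":[-0.048,-0.104,0],"spin":0},
    {"grip":-1,"slide":[-0.048,-0.104,0],"spin":0},
    {"grip":-1,"slide":[-0.048,-0.104,0],"spin":0},
    {"grip":-1,"slide":[-0.048,-0.104,0],"spin":0},
    {"grip":-1,"slide":[-0.048,-0.104,0],"spin":0},
    {"grip":-1,"slide":[-0.048,-0.104,0],"spin":0},
    {"grip":-1,"slide":[-0.04,-0.104,0],"spin":0},
    {"grip":-1,"slide":[0,0,0],"spin":0},
    {"grip":-1,"slide":[0,0,0],"spin":0},
  ],
)

```text
time: 2.7
tool_pos: [0.5576, -0.0841, 0.3051]
ee_rot: [3.141, -0.001, -3.04]
wrist_force: [0.8, 0.2, 0.4]
width: 0.094
finger_force: 0.0
```

```bash
python3 - <<'E'
from h import *
o=sensors.get_obs();print(o['time'],o['tool_pos'],o['ee_rot'],o['joint_positions'].round(2));print(camera_info('wrist'))
im=snapshot('wrist')[:,:,::-1].copy();cv2.imwrite('pics/w1raw.png',im)
p=np.load('rack.npy')
for q in [[-.003,-.089,.145],[-.003,-.125,.145],[-.006,-.207,.115],[-.006,-.007,.115]]:
    u=proj('wrist',rack(p,q))[0];print(u);cv2.drawMarker(im,(int(u[0]),int(u[1])),(0,0,255),0,8)
cv2.imwrite('pics/w1.png',im)
E
```

```text
2.7 [ 0.55762567 -0.08412873  0.30512492] [ 3.14051553e+00 -8.42926123e-04 -3.04013185e+00] [-0.25  0.12  1.19  0.    1.83 -1.92]
{'fx': 396.00395597533105, 'fy': 396.00395597533105, 'cx': 316.39873417601416, 'cy': 242.47837661301327, 'position': array([ 0.48068423, -0.09243709,  0.45980602]), 'rotation': array([-2.72559175e-01, -9.98893882e-04,  1.67165492e+00])}
[277.01584296 290.00048556]
[234.92773818 290.01859904]
[152.5996471  274.55343612]
[368.52488266 274.46484004]
```

View pics/w1.png

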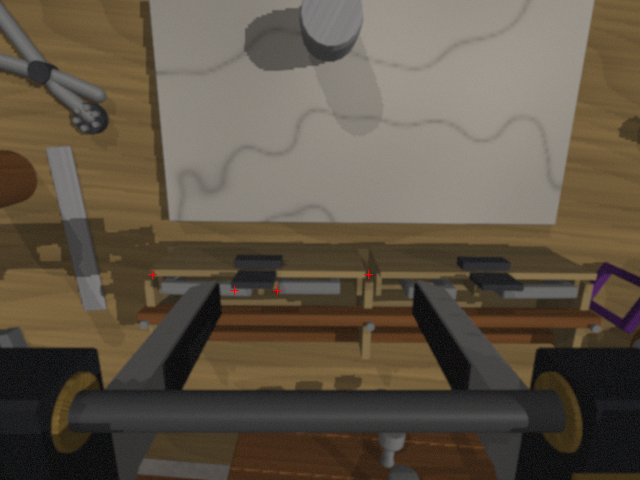

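The wrist picture shows the right tab at about x 234–276, y 272–290, which matches the projected markers. The lip is at row ~274 and the slab's front corners are at (170,221) and (557,222). I'll check with an enlarged overlay.

```bash
python3 - <<'E'
from h import *
p=np.load('rack.npy');im=cv2.imread('pics/w1raw.png')
print(proj('wrist',rack(p,[[-.03,-.22,.02],[-.03,.22,.02]])))
g=cv2.resize(im[210:340,130:330],None,fx=4,fy=4,interpolation=cv2.INTER_CUBIC)
def poly(P,c):
    u=(proj('wrist',rack(p,np.array(P)))+.5-[130,210])*4
    cv2.polylines(g,[u.astype(int)],True,c,1)
poly([[0,-.089,.115],[0,-.125,.115],[0,-.125,.145],[0,-.089,.145]],(0,0,255))
poly([[0,-.207,.115],[0,-.007,.115],[-.006,-.007,.115],[-.006,-.207,.115]],(0,255,0))
for y,w in((-.156,.042),(-.058,.029)): poly([[.0,y-w,.116],[.012,y-w,.116],[.012,y+w,.116],[.0,y+w,.116]],(255,0,0))
cv2.imwrite('pics/w1c.png',g)
E
```

```text
[[171.96423628 225.78310904]
 [557.54094494 225.64923796]]
```

View pics/w1c.png

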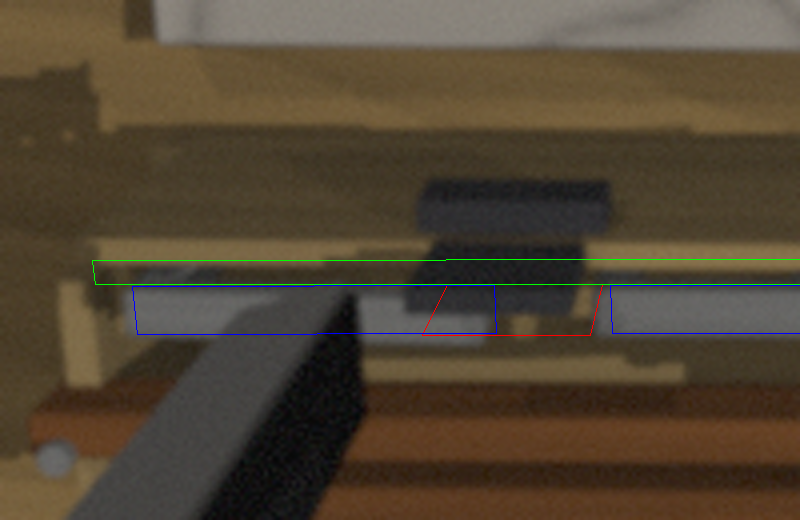

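```bash
python3 - <<'E'
from h import *
p=np.load('rack.npy');d=R.from_euler('z',p[2]).apply([-.0045,-.0015,0]);p=p+np.array([d[0],d[1],0])
bg=np.zeros((600,800,3),np.uint8)
def ov(n,im,x0,y0,w,h,s):
    g=cv2.resize(im[y0:y0+h,x0:x0+w],None,fx=s,fy=s,interpolation=cv2.INTER_CUBIC)
    def poly(P,c):
        u=(proj(n,rack(p,np.array(P)))+.5-[x0,y0])*s
        cv2.polylines(g,[u.astype(int)],True,c,1)
    for m in(-.107,.107):
        poly([[0,m+.018,.115],[0,m-.018,.115],[0,m-.018,.145],[0,m+.018,.145]],(0,0,255))
        poly([[0,m-.1,.115],[0,m+.1,.115],[-.006,m+.1,.115],[-.006,m-.1,.115]],(0,255,0))
    poly([[.04,-.2,.112],[.04,.2,.112],[.052,.2,.112],[.052,-.2,.112]],(255,255,0))
    return g
w=cv2.imread('pics/w1raw.png');sc=cv2.imread('pics/scene0.png');si=cv2.imread('pics/side0.png')
bg[:240,:800]=ov('wrist',w,400,240,200,60,4)
bg[245:595,:380]=ov('scene',sc,285,240,95,88,4)[:350,:380]
bg[245:595,400:760]=ov('side',si,260,180,90,88,4)[:350,:360]
cv2.imwrite('pics/ov.png',bg)
E
```

```text
(no output)
```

View pics/ov.png

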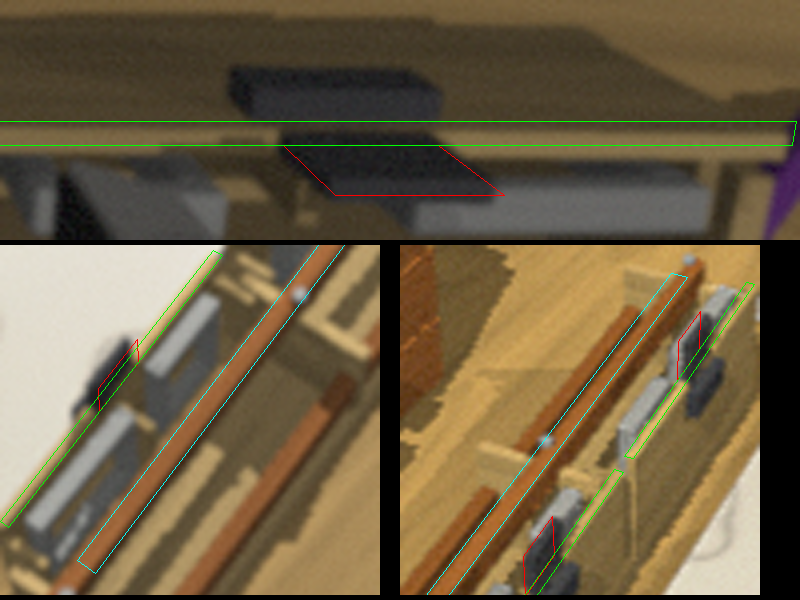

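The overlay shows the corrected pose fitting both lips and tabs to about 1–2 mm in all three cameras. I'll save it and work out the approach.

```bash
cat >> h.py <<'E'
def where():
    p=np.load('rack.npy');o=sensors.get_obs();w=R.from_euler('z',-p[2]).apply(o['tool_pos']-[p[0],p[1],0])*1000
    y=(o['ee_rot'][2]-p[2]-np.pi+np.pi)%(2*np.pi)-np.pi
    print('t',round(o['time'],2),'TCP rack mm',w.round(1),'yaw err deg',round(np.degrees(y),2),'width',round(o['width']*1000,1),'F',o['wrist_force'].round(1))
    return w
E
python3 - <<'E'
from h import *
p=np.load('rack.npy');d=R.from_euler('z',p[2]).apply([-.0042,-.002,0]);p=p+np.array([d[0],d[1],-.001]);np.save('rack.npy',p);print(p)
where();print('maul base',R.from_euler('z',-p[2]).apply(ray('scene',[[200,378]],.0)-[p[0],p[1],0]))
E
```

```text
[ 0.60373622 -0.02549594  0.10117116]
t 2.75 TCP rack mm [-51.8 -53.1 305.6] yaw err deg 0.08 width 93.9 F [ 0.9  0.5 -0.3]
maul base [[-0.09323718 -0.41404036  0.        ]]
```

Emit:
arm_command(
  plan=[
    {"grip":-1,"slide":[-0.049,-0.054,0],"spin":0},
    {"grip":-1,"slide":[-0.049,-0.054,0],"spin":0},
    {"grip":-1,"slide":[0,0,0.08],"spin":0},
    {"grip":-1,"slide":[0,0,0.08],"spin":0},
    {"grip":-1,"slide":[0,0,0.08],"spin":0},
    {"grip":-1,"slide":[0,0,0.04],"spin":0},
    {"grip":-1,"slide":[0,0,0.021],"spin":0},
    {"grip":-1,"slide":[0,0,0],"spin":0},
  ],
)

```text
time: 3.75
tool_pos: [0.6119, -0.1321, 0.1552]
ee_rot: [3.141, -0.0, -3.039]
wrist_force: [-0.4, 0.4, -0.3]
width: 0.0939
finger_force: 0.0
```

```bash
python3 -c "
from h import *
where();im=snapshot('wrist')[:,:,::-1];cv2.imwrite('pics/w2.png',cv2.resize(im[150:480,80:560],None,fx=1.6,fy=1.6))"
```

```text
t 3.75 TCP rack mm [  -2.6 -106.9  155.2] yaw err deg 0.11 width 93.9 F [-0.4  0.4 -0.3]
```

View pics/w2.png

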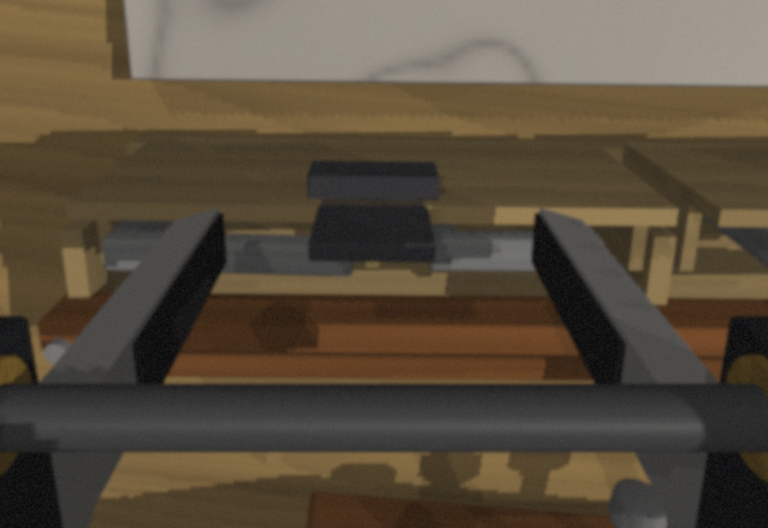

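The tab (centre ~(372,230) in this view) sits midway between the fingers (~225 and ~535), above the loops. Now I'll grip it.

Emit:
arm_command(
  plan=[
    {"grip":1,"slide":[0,0,0],"spin":0},
    {"grip":1,"slide":[0,0,0],"spin":0},
    {"grip":1,"slide":[0,0,0],"spin":0},
    {"grip":1,"slide":[0,0,0],"spin":0},
    {"grip":1,"slide":[0,0,0],"spin":0},
    {"grip":1,"slide":[0,0,0],"spin":0},
  ],
)

```text
time: 4.55
tool_pos: [0.6121, -0.1333, 0.1549]
ee_rot: [3.142, -0.0, -3.04]
wrist_force: [0.6, 0.2, -0.8]
width: 0.0372
finger_force: 1.8
```

Emit:
arm_command(
  plan=[
    {"grip":1,"slide":[0,0,0],"spin":0},
    {"grip":1,"slide":[0.0146,0,0.0019],"spin":0},
    {"grip":1,"slide":[0.0146,0,0.0019],"spin":0},
    {"grip":1,"slide":[0.0146,0,0.0019],"spin":0},
    {"grip":1,"slide":[0.0139,0,0.0047],"spin":0},
    {"grip":1,"slide":[0.0139,0,0.0047],"spin":0},
    {"grip":1,"slide":[0.0139,0,0.0047],"spin":0},
  ],
)

```text
time: 5.42
tool_pos: [0.5693, -0.138, 0.1456]
ee_rot: [-3.141, 0.001, -3.04]
wrist_force: [1.6, -3.4, 2.6]
width: 0.0356
finger_force: 30.0
```

Held at 30 N with low pulling force. I'll continue the arc.

Emit:
arm_command(
  plan=[
    {"grip":1,"slide":[0.0127,0,0.0073],"spin":0},
    {"grip":1,"slide":[0.0127,0,0.0073],"spin":0},
    {"grip":1,"slide":[0.0127,0,0.0073],"spin":0},
    {"grip":1,"slide":[0.0109,0,0.0097],"spin":0},
    {"grip":1,"slide":[0.0109,0,0.0097],"spin":0},
    {"grip":1,"slide":[0.0109,0,0.0097],"spin":0},
    {"grip":1,"slide":[0.0088,0,0.0117],"spin":0},
    {"grip":1,"slide":[0.0088,0,0.0117],"spin":0},
    {"grip":1,"slide":[0.0088,0,0.0117],"spin":0},
  ],
)

```text
time: 6.55
tool_pos: [0.5203, -0.1425, 0.1011]
ee_rot: [3.141, -0.002, -3.04]
wrist_force: [-1.5, -3.4, 2.8]
width: 0.035
finger_force: 30.0
```

Emit:
arm_command(
  plan=[
    {"grip":1,"slide":[0.0063,0,0.0132],"spin":0},
    {"grip":1,"slide":[0.0063,0,0.0132],"spin":0},
    {"grip":1,"slide":[0.006,0,0.0132],"spin":0},
    {"grip":1,"slide":[0,0,0.002],"spin":0},
    {"grip":1,"slide":[0,0,0],"spin":0},
  ],
)

```text
time: 7.18
tool_pos: [0.5121, -0.1432, 0.0824]
ee_rot: [3.141, 0.001, -3.04]
wrist_force: [-4.7, -1.8, 9.4]
width: 0.0355
finger_force: 30.0
```

Emit:
arm_command(
  plan=[
    {"grip":-1,"slide":[0,0,0],"spin":0},
    {"grip":-1,"slide":[0,0,0],"spin":0},
    {"grip":-1,"slide":[0,0,0],"spin":0},
    {"grip":-1,"slide":[0,0,-0.08],"spin":0},
    {"grip":-1,"slide":[0,-0.03,-0.12],"spin":0},
    {"grip":-1,"slide":[0,-0.03,-0.12],"spin":0},
    {"grip":-1,"slide":[0,0,-0.08],"spin":0},
    {"grip":-1,"slide":[0,0,0],"spin":0},
  ],
)

```text
time: 8.18
tool_pos: [0.5166, -0.1738, 0.2854]
ee_rot: [-3.138, 0.008, -3.04]
wrist_force: [-0.4, -0.4, -0.1]
width: 0.0938
finger_force: 0.0
```

```bash
python3 - <<'E'
from h import *
where();p=np.load('rack.npy')
im=snapshot('wrist')[:,:,::-1].copy()
s,c=np.sin(1.2),np.cos(1.2)
B=lambda x,y,z:[-s*z+c*x,y,.03+c*z+s*x]
for q in [B(0,-.207,.085),B(0,-.007,.085),B(0,-.089,.115),B(0,-.125,.115)]+[B(.012,-.156+a,.046+b) for a in(-.042,.042) for b in (-.04,.04)]:
    u=proj('wrist',rack(p,q))[0].astype(int);cv2.drawMarker(im,tuple(int(k) for k in u),(0,0,255),0,6)
cv2.imwrite('pics/w3.png',cv2.resize(im[40:400,60:540],None,fx=1.66,fy=1.66))
E
```

```text
t 8.18 TCP rack mm [-101.7 -138.8  285.4] yaw err deg 0.03 width 93.8 F [-0.4 -0.4 -0.1]
```

View pics/w3.png

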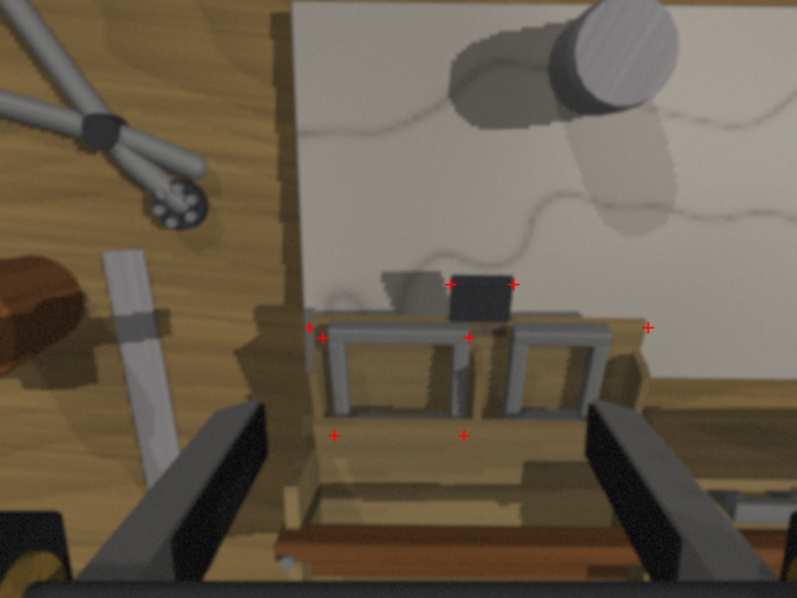

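The bin is on its stop. The widest loop lies in the outer pocket, with its bars at x 330–470, y 325–415 in this view, and loop_c is in place beside it. I'll lower a half-closed finger pair into its opening and drag it up the ramp.

Emit:
arm_command(
  plan=[
    {"grip":0.47,"slide":[-0.047,-0.016,0],"spin":0},
    {"grip":0.47,"slide":[-0.047,-0.015,0],"spin":0},
    {"grip":0.47,"slide":[0,0,0.1],"spin":0},
    {"grip":0.47,"slide":[0,0,0.1],"spin":0},
    {"grip":0.47,"slide":[0,0,0.1],"spin":0},
    {"grip":0.47,"slide":[0,0,0.05],"spin":0},
    {"grip":0.47,"slide":[0,0,0.025],"spin":0},
    {"grip":0.47,"slide":[0,0,0.015],"spin":0},
    {"grip":0.47,"slide":[0,0,0.01],"spin":0},
    {"grip":0.47,"slide":[0,0,0],"spin":0},
  ],
)

```text
time: 9.48
tool_pos: [0.5637, -0.1841, 0.0818]
ee_rot: [-3.141, 0.001, -3.04]
wrist_force: [-0.7, -0.7, 0.3]
width: 0.025
finger_force: 0.0
```

```bash
python3 -c "
from h import *
where()"
```

```text
t 9.47 TCP rack mm [ -55.9 -153.7   81.8] yaw err deg 0.03 width 25.0 F [-0.7 -0.7  0.3]
```

Emit:
arm_command(
  plan=[
    {"grip":0.47,"slide":[0.01,0,-0.004],"spin":0},
    {"grip":0.47,"slide":[0.01,0,-0.004],"spin":0},
    {"grip":0.47,"slide":[0.01,0,-0.004],"spin":0},
    {"grip":0.47,"slide":[0.01,0,-0.004],"spin":0},
  ],
)

```text
time: 9.98
tool_pos: [0.5437, -0.1861, 0.09]
ee_rot: [-3.141, 0.002, -3.04]
wrist_force: [2.4, 0.3, 0.2]
width: 0.0248
finger_force: 1.2
```

Emit:
arm_command(
  plan=[
    {"grip":0.47,"slide":[0.01,0,-0.004],"spin":0},
    {"grip":0.47,"slide":[0.01,0,-0.004],"spin":0},
    {"grip":0.47,"slide":[0.01,0,-0.004],"spin":0},
    {"grip":0.47,"slide":[0.01,0,-0.004],"spin":0},
    {"grip":0.47,"slide":[0.01,0,-0.004],"spin":0},
    {"grip":0.47,"slide":[0,0,0],"spin":0},
  ],
)

```text
time: 10.72
tool_pos: [0.5176, -0.1885, 0.0991]
ee_rot: [3.141, -0.002, -3.04]
wrist_force: [0.3, 1.0, 0.4]
width: 0.0251
finger_force: 0.3
```

```bash
python3 - <<'E'
from h import *
where()
s=cv2.cvtColor(snapshot('scene'),cv2.COLOR_RGB2BGR)[200:350,200:350];d=cv2.cvtColor(snapshot('side'),cv2.COLOR_RGB2BGR)[160:310,260:410]
w=cv2.cvtColor(snapshot('wrist'),cv2.COLOR_RGB2BGR)[100:400,150:480]
bg=np.zeros((600,800,3),np.uint8);bg[:330,:330]=cv2.resize(s,(330,330),interpolation=2);bg[:330,335:665]=cv2.resize(d,(330,330),interpolation=2)
bg[335:600,:292]=cv2.resize(w,(292,265));cv2.imwrite('pics/m4.png',bg)
E
```

```text
t 10.72 TCP rack mm [-102.2 -153.5   99.1] yaw err deg 0.01 width 25.1 F [0.3 1.  0.4]
```

View pics/m4.png

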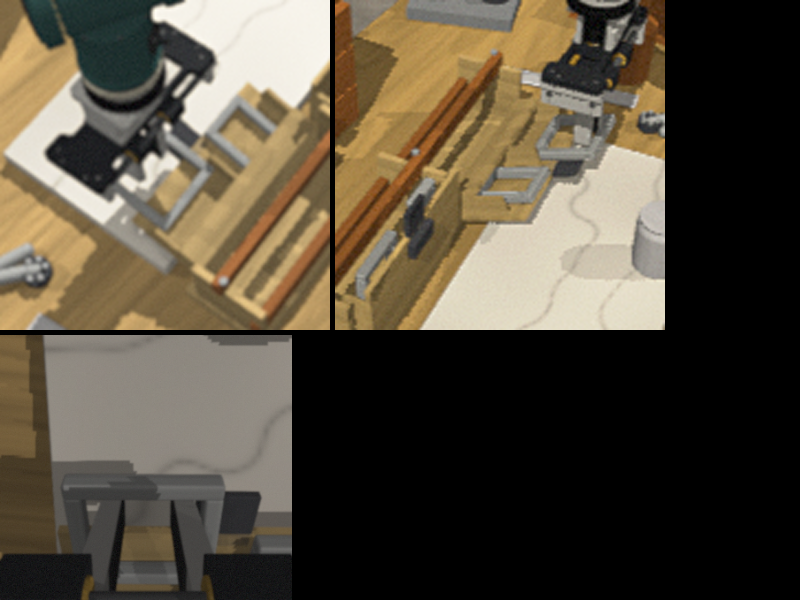

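The loop is straight and about 44 mm out, with its leading bar beyond the lip and tab end; loop_c is undisturbed. I'll back the fingers out and grip the protruding end across its 84 mm width so it can be let down gently.

Emit:
arm_command(
  plan=[
    {"grip":0.47,"slide":[-0.004,0,0],"spin":0},
    {"grip":0.47,"slide":[0,0,-0.05],"spin":0},
    {"grip":0.47,"slide":[0,0,-0.05],"spin":0},
    {"grip":-1,"slide":[0.034,0,0],"spin":0},
    {"grip":-1,"slide":[0,0,0],"spin":0},
    {"grip":-1,"slide":[0,0,0],"spin":0},
    {"grip":-1,"slide":[0,0,0],"spin":0},
    {"grip":-1,"slide":[0,0,0.04],"spin":0},
    {"grip":-1,"slide":[0,0,0.04],"spin":0},
    {"grip":-1,"slide":[0,0,0.02],"spin":0},
  ],
)

```text
time: 12.12
tool_pos: [0.503, -0.1895, 0.0975]
ee_rot: [3.14, -0.002, -3.04]
wrist_force: [0.1, -0.1, 0.8]
width: 0.0914
finger_force: 0.3
```

Emit:
arm_command(
  plan=[
    {"grip":1,"slide":[0,0,0],"spin":0},
    {"grip":1,"slide":[0,0,0],"spin":0},
    {"grip":1,"slide":[0,0,0],"spin":0},
    {"grip":1,"slide":[0,0,0],"spin":0},
  ],
)

```text
time: 12.62
tool_pos: [0.5027, -0.1884, 0.0995]
ee_rot: [3.138, -0.002, -3.039]
wrist_force: [-5.8, 7.9, 5.8]
width: 0.0575
finger_force: 10.8
```

```bash
python3 - <<'E'
from h import *
where()
s=cv2.cvtColor(snapshot('scene'),cv2.COLOR_RGB2BGR)[200:320,210:330];d=cv2.cvtColor(snapshot('side'),cv2.COLOR_RGB2BGR)[180:300,290:410]
w=cv2.cvtColor(snapshot('wrist'),cv2.COLOR_RGB2BGR)[200:470,170:470]
bg=np.zeros((600,800,3),np.uint8);bg[:330,:330]=cv2.resize(s,(330,330),interpolation=2);bg[:330,335:665]=cv2.resize(d,(330,330),interpolation=2)
bg[332:600,:300]=w[:268];cv2.imwrite('pics/m5.png',bg)
E
```

```text
t 12.62 TCP rack mm [-116.9 -151.9   99.5] yaw err deg 0.07 width 57.5 F [-5.8  7.9  5.8]
```

View pics/m5.png

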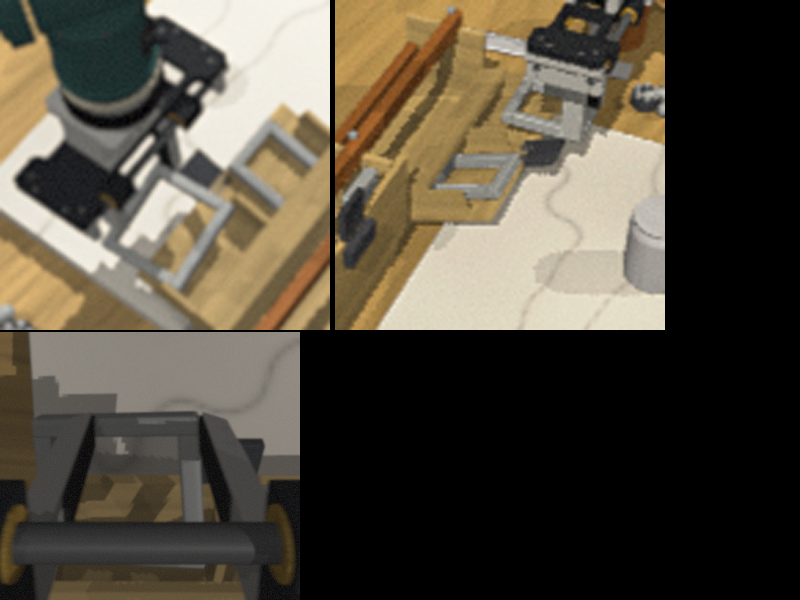

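The fingers have not gripped the loop squarely: the right finger is beside the right bar, and the left one has ridden onto the top of the left bar. I'll open, rise, and measure the loop numerically, because my ten pictures are used up.

Emit:
arm_command(
  plan=[
    {"grip":0.1,"slide":[0,0,0],"spin":0},
    {"grip":-0.5,"slide":[0,0,-0.005],"spin":0},
    {"grip":-1,"slide":[0,0,-0.02],"spin":0},
    {"grip":-1,"slide":[0,0,-0.06],"spin":0},
    {"grip":-1,"slide":[0,0,-0.1],"spin":0},
    {"grip":-1,"slide":[0,0,-0.1],"spin":0},
    {"grip":-1,"slide":[0,0,-0.05],"spin":0},
    {"grip":-1,"slide":[0,0,0],"spin":0},
    {"grip":-1,"slide":[0,0,0],"spin":0},
  ],
)

```text
time: 13.9
tool_pos: [0.5034, -0.1901, 0.2657]
ee_rot: [3.141, -0.001, -3.04]
wrist_force: [-0.1, 0.9, -0.9]
width: 0.0941
finger_force: 0.0
```

```bash
cat > fit.py <<'E'
from h import *
def greymap(n):
    im=snapshot(n);cv2.imwrite(f'pics/f_{n}.png',im[:,:,::-1])
    hsv=cv2.cvtColor(im,cv2.COLOR_RGB2HSV).astype(float)
    return im,hsv
def fitloop(n,x0,spans,steps,sat=70,lo=70,hi=190):
    """x0=[x,y,z,yaw,pitch] rack m/rad of loop centre lying; grid search + DE on mask contrast"""
    from scipy.optimize import differential_evolution
    p=np.load('rack.npy');im,h=greymap(n)
    g=((h[...,1]<sat)&(h[...,2]>lo)&(h[...,2]<hi)).astype(np.float32);g=cv2.GaussianBlur(g,(3,3),0)
    # sample points on top face: bars (+1), inner/outer margins (-1)
    a=np.linspace(-.052,.052,53);A,B=np.meshgrid(a,a);A=A.ravel();B=B.ravel()
    inr=(abs(A)<.040)&(abs(B)<.042);hole=(abs(A)<.030)&(abs(B)<.032);bar=inr&~hole
    marg=~inr
    def sc(v):
        v=np.asarray(v);L=np.c_[A,B,np.full(A.size,.006)]
        W=R.from_euler('ZY',[v[3],v[4]]).apply(L)+v[:3]
        u=proj(n,rack(p,W)).astype(np.float32)
        s=cv2.remap(g,u[:,0].reshape(-1,1),u[:,1].reshape(-1,1),cv2.INTER_LINEAR).ravel()
        return -(s[bar].mean()-s[hole].mean()*.7-s[marg].mean()*.5)
    x0=np.array(x0,float);sp=np.array(spans)
    r=differential_evolution(sc,list(zip(x0-sp-1e-6,x0+sp+1e-6)),popsize=12,maxiter=60,seed=1)
    print(n,'x y z mm',(r.x[:3]*1000).round(1),'yaw,pitch deg',np.degrees(r.x[3:]).round(1),'score',round(-r.fun,2));return r.x
E
python3 - <<'E'
from fit import *
where()
# x axis of loop (A) in-plane along rack x; ramp rises toward -x: pitch about y positive lowers +x
for n in('wrist','scene'):
    fitloop(n,[-.082,-.158,.068,0,.37],[.02,.015,.0,.25,.0],0)
E
```

```text
t 13.9 TCP rack mm [-116.4 -153.6  265.7] yaw err deg 0.01 width 94.1 F [-0.1  0.9 -0.9]
wrist x y z mm [ -84.1 -161.6   68. ] yaw,pitch deg [ 9.9 21.2] score 0.45
scene x y z mm [ -82.6 -164.1   68. ] yaw,pitch deg [10.1 21.2] score 0.66
```

Wrist and scene fits agree: loop centre at rack (−84, −162) mm, yawed +10°, still on the ramp. I'll turn the tool 10°, centre on the protruding end and grip again.

Emit:
arm_command(
  plan=[
    {"grip":-1,"slide":[0.001,-0.029,0],"spin":0},
    {"grip":-1,"slide":[0,0,0.05],"spin":-1},
    {"grip":-1,"slide":[0,0,0.05],"spin":-1},
    {"grip":-1,"slide":[0,0,0.06],"spin":0},
    {"grip":-1,"slide":[0,0,0.08],"spin":0},
    {"grip":-1,"slide":[0,0,0.04],"spin":0},
    {"grip":-1,"slide":[0,0,0],"spin":0},
  ],
)

```text
time: 14.88
tool_pos: [0.503, -0.2044, 0.1237]
ee_rot: [3.138, -0.004, -2.866]
wrist_force: [-0.8, -0.9, -0.1]
width: 0.0937
finger_force: 0.0
```

```bash
python3 - <<'E'
from fit import *
where()
fitloop('scene',[-.084,-.162,.068,.17,.37],[.015,.012,.0,.15,.0],0)
E
```

```text
t 14.88 TCP rack mm [-118.3 -167.9  123.7] yaw err deg 9.99 width 93.7 F [-0.8 -0.9 -0.1]
scene x y z mm [ -82.8 -163.7   68. ] yaw,pitch deg [10.1 21.2] score 0.63
```

Emit:
arm_command(
  plan=[
    {"grip":-1,"slide":[0,-0.001,0.02],"spin":0},
    {"grip":-1,"slide":[0,0,0.016],"spin":0},
    {"grip":-1,"slide":[0,0,0.012],"spin":0},
    {"grip":-1,"slide":[0,0,0.008],"spin":0},
    {"grip":-1,"slide":[0,0,0],"spin":0},
  ],
)

```text
time: 15.55
tool_pos: [0.5046, -0.2048, 0.0983]
ee_rot: [3.141, -0.0, -2.865]
wrist_force: [0.2, 0.1, 0.1]
width: 0.0938
finger_force: 0.0
```

Emit:
arm_command(
  plan=[
    {"grip":0,"slide":[0,0,0],"spin":0},
    {"grip":0,"slide":[0,0,0],"spin":0},
    {"grip":0,"slide":[0,0,0],"spin":0},
  ],
)

```text
time: 15.92
tool_pos: [0.505, -0.205, 0.099]
ee_rot: [-3.141, 0.001, -2.865]
wrist_force: [0.4, 0.2, 0.5]
width: 0.0833
finger_force: 30.0
```

Gripped at 83.3 mm and 30 N. Now I'll pull straight out.

Emit:
arm_command(
  plan=[
    {"grip":0,"slide":[0.0134,0.0024,0],"spin":0},
    {"grip":0,"slide":[0.0134,0.0024,0],"spin":0},
    {"grip":0,"slide":[0.0134,0.0024,0],"spin":0},
    {"grip":0,"slide":[0.0134,0.0024,0],"spin":0},
    {"grip":0,"slide":[0.0134,0.0024,0],"spin":0},
  ],
)

```text
time: 16.55
tool_pos: [0.4722, -0.2088, 0.1003]
ee_rot: [-3.139, 0.004, -2.866]
wrist_force: [4.0, 0.9, 2.3]
width: 0.0834
finger_force: 30.0
```

Emit:
arm_command(
  plan=[
    {"grip":0,"slide":[0.0134,0.0024,0],"spin":0},
    {"grip":0,"slide":[0.0134,0.0024,0],"spin":0},
    {"grip":0,"slide":[0.0134,0.0024,0],"spin":0},
    {"grip":0,"slide":[0.0134,0.0024,0],"spin":0},
    {"grip":0,"slide":[0.0134,0.0024,0],"spin":0},
    {"grip":0,"slide":[0.0134,0.0024,0],"spin":0},
    {"grip":0,"slide":[0,0,0],"spin":0},
  ],
)

```text
time: 17.42
tool_pos: [0.4291, -0.2122, 0.098]
ee_rot: [3.14, -0.002, -2.866]
wrist_force: [0.3, -0.5, -1.8]
width: 0.0837
finger_force: 30.0
```

```bash
python3 - <<'E'
from fit import *
w=where();c=w/1000
fitloop('scene',[c[0]+.036,c[1]+.006,.075,.17,0],[.012,.012,.03,.1,.7],0)
fitloop('side',[c[0]+.036,c[1]+.006,.075,.17,0],[.012,.012,.03,.1,.7],0)
E
```

```text
t 17.43 TCP rack mm [-192.6 -168.1   98. ] yaw err deg 10.0 width 83.7 F [ 0.3 -0.5 -1.8]
scene x y z mm [-157.4 -161.5   68.1] yaw,pitch deg [ 8.9 11.1] score 0.58
side x y z mm [-161.1 -150.8   73.6] yaw,pitch deg [11.2  1.5] score 0.43
```

It's clear of the lip and tab. I'll lower it so the trailing edge settles first, with a small shift inward from the slab edge.

Emit:
arm_command(
  plan=[
    {"grip":0,"slide":[0.006,0.01,0.01],"spin":0},
    {"grip":0,"slide":[0.006,0.01,0.01],"spin":0},
    {"grip":0,"slide":[0,0,0.014],"spin":0},
    {"grip":0,"slide":[0,0,0.014],"spin":0},
    {"grip":0,"slide":[0,0,0.014],"spin":0},
    {"grip":0,"slide":[0,0,0.012],"spin":0},
    {"grip":0,"slide":[0,0,0.01],"spin":0},
    {"grip":0,"slide":[0,0,0.008],"spin":0},
    {"grip":0,"slide":[0,0,0],"spin":0},
  ],
)

```text
time: 18.65
tool_pos: [0.4218, -0.2046, 0.0529]
ee_rot: [-3.141, -0.0, -2.866]
wrist_force: [-1.8, 0.1, 2.0]
width: 0.0837
finger_force: 30.0
```

Emit:
arm_command(
  plan=[
    {"grip":0,"slide":[0,0,0.004],"spin":0},
    {"grip":0,"slide":[0,0,0.004],"spin":0},
    {"grip":0,"slide":[0,0,0.002],"spin":0},
    {"grip":0,"slide":[0,0,0],"spin":0},
  ],
)

```text
time: 19.15
tool_pos: [0.4218, -0.2047, 0.048]
ee_rot: [-3.141, -0.0, -2.866]
wrist_force: [-3.2, -0.6, 4.1]
width: 0.0835
finger_force: 30.0
```

Emit:
arm_command(
  plan=[
    {"grip":-1,"slide":[0,0,0],"spin":0},
    {"grip":-1,"slide":[0,0,0],"spin":0},
    {"grip":-1,"slide":[0,0,-0.02],"spin":0},
    {"grip":-1,"slide":[0,0,-0.06],"spin":0},
    {"grip":-1,"slide":[0,0,-0.12],"spin":1},
    {"grip":-1,"slide":[0,0,-0.12],"spin":1},
    {"grip":-1,"slide":[0,0,-0.08],"spin":0},
    {"grip":-1,"slide":[0,0,0],"spin":0},
    {"grip":-1,"slide":[0,0,0],"spin":0},
  ],
)

```text
time: 20.27
tool_pos: [0.4215, -0.2041, 0.247]
ee_rot: [3.141, -0.001, -3.04]
wrist_force: [-0.2, -0.3, -0.1]
width: 0.0942
finger_force: 0.0
```

```bash
python3 - <<'E'
from fit import *
where()
for n in('wrist','scene','side'):
    fitloop(n,[-.163,-.153,.026,.17,0],[.015,.015,.0,.2,.0],0)
p=np.load('rack.npy')
# residual tilt check
fitloop('wrist',[-.163,-.153,.03,.17,0],[.015,.015,.015,.2,.4],0)
E
```

```text
t 20.27 TCP rack mm [-199.3 -159.3  247. ] yaw err deg 0.04 width 94.2 F [-0.2 -0.3 -0.1]
wrist x y z mm [-177. -168.   26.] yaw,pitch deg [12.4 -0. ] score -0.13
scene x y z mm [-157.3 -161.1   26. ] yaw,pitch deg [ 9.8 -0. ] score 0.65
side x y z mm [-159.3 -142.1   26. ] yaw,pitch deg [-1.6  0. ] score 0.43Traceback (most recent call last):
  File "<stdin>", line 7, in <module>
  File "fit.py", line 22, in fitloop
    r=differential_evolution(sc,list(zip(x0-sp-1e-6,x0+sp+1e-6)),popsize=12,maxiter=60,seed=1)
    return fun(*args, **kwargs)
    ret = solver.solve()
    result = minimize(lambda x:
                        list(self._mapwrapper(self.func, np.atleast_2d(x)))[0],
    ...<2 lines>...
                      bounds=self.limits.T,
                      constraints=self.constraints)
    res = _minimize_lbfgsb(fun, x0, args, jac, bounds,
                           callback=callback, **options)
    sf = _prepare_scalar_function(fun, x0, jac=jac, args=args, epsilon=eps,
                                  bounds=bounds,
                                  finite_diff_rel_step=finite_
[... 958 characters left out ...]
  f = np.atleast_1d(self.fun(x, *self.args, **self.kwargs))
                      ~~~~~~~~^^^^^^^^^^^^^^^^^^^^^^^^^^^^^^
    fx = self.f(np.copy(x), *self.args)
    list(self._mapwrapper(self.func, np.atleast_2d(x)))[0],
    ~~~~^^^^^^^^^^^^^^^^^^^^^^^^^^^^^^^^^^^^^^^^^^^^^^^
    return self.f(x, *self.args)
           ~~~~~~^^^^^^^^^^^^^^^
  File "fit.py", line 18, in sc
    u=proj(n,rack(p,W)).astype(np.float32)
      ~~~~^^^^^^^^^^^^^
  File "h.py", line 8, in proj
    c,M=cam(n);q=(np.atleast_2d(P)-c['position'])@M
        ~~~^^^
  File "h.py", line 6, in cam
    c=camera_info(n);return c,R.from_euler('xyz',c['rotation']).as_matrix()
ValueError: time passes only in moves, steps and waits
```

Emit:
arm_command(
  plan=[
    {"grip":-1,"slide":[-0.096,0.051,0],"spin":0},
    {"grip":-1,"slide":[-0.096,0.052,0],"spin":0},
    {"grip":-1,"slide":[0,0,0],"spin":0},
    {"grip":-1,"slide":[0,0,0],"spin":0},
  ],
)

```text
time: 20.98
tool_pos: [0.5115, -0.1434, 0.2466]
ee_rot: [3.141, -0.002, -3.04]
wrist_force: [0.8, 1.3, -0.2]
width: 0.0938
finger_force: 0.0
```

```bash
sed -i 's/^def cam(n):/import functools\n@functools.lru_cache\ndef cam(n):/' h.py; python3 - <<'E'
from fit import *
where()
for n in('scene','side','wrist'):
    fitloop(n,[-.163,-.153,.026,.17,0],[.02,.02,.0,.25,.0],0)
fitloop('scene',[-.163,-.153,.036,.17,0],[.02,.02,.02,.25,.5],0)
E
```

```text
t 20.98 TCP rack mm [-103.7 -108.   246.6] yaw err deg 0.05 width 93.8 F [ 0.8  1.3 -0.2]
scene x y z mm [-157.3 -161.5   26. ] yaw,pitch deg [10.1  0. ] score 0.68
side x y z mm [-162.2 -146.1   26. ] yaw,pitch deg [ 6.4 -0. ] score 0.44
wrist x y z mm [-143. -173.   26.] yaw,pitch deg [ 0.7 -0. ] score -0.08
scene x y z mm [-158.7 -160.3   21.1] yaw,pitch deg [ 9.7 -0.9] score 0.68
```

The scene and side fits average (−160, −153) with pitch about 0°, agreeing with the gripper's position: the loop lies flat and wholly on the slab. Now I'll shut the bin, starting by gripping the tab.

Emit:
arm_command(
  plan=[
    {"grip":-1,"slide":[0,0,0.1],"spin":0},
    {"grip":-1,"slide":[0,0,0.1],"spin":0},
    {"grip":-1,"slide":[0,0,0.08],"spin":0},
    {"grip":-1,"slide":[0,0,0.03],"spin":0},
    {"grip":-1,"slide":[0,0,0.016],"spin":0},
    {"grip":-1,"slide":[0,0,0],"spin":0},
  ],
)

```text
time: 21.92
tool_pos: [0.5127, -0.1439, 0.0859]
ee_rot: [-3.141, 0.002, -3.04]
wrist_force: [0.1, 0.2, 0.4]
width: 0.0937
finger_force: 0.0
```

Emit:
arm_command(
  plan=[
    {"grip":1,"slide":[0,0,0],"spin":0},
    {"grip":1,"slide":[0,0,0],"spin":0},
    {"grip":1,"slide":[0,0,0],"spin":0},
    {"grip":1,"slide":[0,0,0],"spin":0},
    {"grip":1,"slide":[0,0,0],"spin":0},
    {"grip":1,"slide":[0,0,0],"spin":0},
    {"grip":1,"slide":[0,0,0],"spin":0},
  ],
)

```text
time: 22.8
tool_pos: [0.512, -0.1433, 0.0847]
ee_rot: [3.141, -0.0, -3.04]
wrist_force: [0.9, -0.3, 0.8]
width: 0.0355
finger_force: 30.0
```

Gripped. I'll reverse the arc.

Emit:
arm_command(
  plan=[
    {"grip":1,"slide":[-0.0063,0,-0.0132],"spin":0},
    {"grip":1,"slide":[-0.0063,0,-0.0132],"spin":0},
    {"grip":1,"slide":[-0.0063,0,-0.0132],"spin":0},
    {"grip":1,"slide":[-0.0088,0,-0.0117],"spin":0},
    {"grip":1,"slide":[-0.0088,0,-0.0117],"spin":0},
    {"grip":1,"slide":[-0.0088,0,-0.0117],"spin":0},
    {"grip":1,"slide":[-0.0109,0,-0.0097],"spin":0},
    {"grip":1,"slide":[-0.0109,0,-0.0097],"spin":0},
    {"grip":1,"slide":[-0.0109,0,-0.0097],"spin":0},
  ],
)

```text
time: 23.92
tool_pos: [0.5514, -0.1396, 0.1366]
ee_rot: [-3.141, 0.0, -3.04]
wrist_force: [1.0, -2.4, -9.5]
width: 0.0356
finger_force: 30.0
```

Emit:
arm_command(
  plan=[
    {"grip":1,"slide":[-0.0127,0,-0.0073],"spin":0},
    {"grip":1,"slide":[-0.0127,0,-0.0073],"spin":0},
    {"grip":1,"slide":[-0.0127,0,-0.0073],"spin":0},
    {"grip":1,"slide":[-0.0139,0,-0.0047],"spin":0},
    {"grip":1,"slide":[-0.0139,0,-0.0047],"spin":0},
    {"grip":1,"slide":[-0.0139,0,-0.0047],"spin":0},
  ],
)

```text
time: 24.68
tool_pos: [0.591, -0.1359, 0.1547]
ee_rot: [-3.141, -0.0, -3.04]
wrist_force: [-0.5, -5.4, -6.4]
width: 0.0349
finger_force: 30.0
```

Emit:
arm_command(
  plan=[
    {"grip":1,"slide":[-0.01,0,-0.0013],"spin":0},
    {"grip":1,"slide":[-0.01,0,-0.0013],"spin":0},
    {"grip":1,"slide":[-0.01,0,-0.0013],"spin":0},
    {"grip":1,"slide":[-0.007,0,-0.0008],"spin":0},
    {"grip":1,"slide":[-0.006,0,0],"spin":0},
    {"grip":1,"slide":[0,0,0],"spin":0},
  ],
)

```text
time: 25.42
tool_pos: [0.6128, -0.1339, 0.1578]
ee_rot: [-3.14, 0.002, -3.04]
wrist_force: [-0.2, -4.7, -3.8]
width: 0.0354
finger_force: 30.0
```

```bash
python3 -c "
from h import *
where()"
```

```text
t 25.43 TCP rack mm [  -2.  -108.7  157.8] yaw err deg 0.01 width 35.4 F [-0.2 -4.7 -3.8]
```

Emit:
arm_command(
  plan=[
    {"grip":1,"slide":[-0.004,0,0],"spin":0},
    {"grip":1,"slide":[-0.004,0,0],"spin":0},
    {"grip":1,"slide":[-0.002,0,0],"spin":0},
    {"grip":1,"slide":[0,0,0],"spin":0},
  ],
)

```text
time: 25.92
tool_pos: [0.6147, -0.1337, 0.1578]
ee_rot: [-3.141, -0.006, -3.041]
wrist_force: [-8.9, -4.8, -0.7]
width: 0.0355
finger_force: 30.0
```

Emit:
arm_command(
  plan=[
    {"grip":-1,"slide":[0,0,0],"spin":0},
    {"grip":-1,"slide":[0,0,0],"spin":0},
    {"grip":-1,"slide":[0,0,0],"spin":0},
    {"grip":-1,"slide":[0,0,0],"spin":0},
    {"grip":-1,"slide":[0,0,-0.1],"spin":0},
    {"grip":-1,"slide":[0,0,-0.1],"spin":0},
    {"grip":-1,"slide":[0.04,0.1,-0.06],"spin":0},
    {"grip":-1,"slide":[0.04,0.1,0],"spin":0},
    {"grip":-1,"slide":[0,0,0],"spin":0},
    {"grip":-1,"slide":[0,0,0],"spin":0},
  ],
)

```text
time: 27.18
tool_pos: [0.5671, -0.0374, 0.2869]
ee_rot: [-3.141, 0.0, -3.04]
wrist_force: [-0.0, -0.7, -0.6]
width: 0.0938
finger_force: 0.0
```

Emit:
arm_command(
  plan=[
    {"grip":-1,"slide":[0.08,0.08,0],"spin":0},
    {"grip":-1,"slide":[0.08,0.08,0],"spin":0},
    {"grip":-1,"slide":[0.08,0.08,0],"spin":0},
    {"grip":-1,"slide":[0.08,0.08,0],"spin":0},
    {"grip":-1,"slide":[0,0.1,0],"spin":0},
    {"grip":-1,"slide":[0,0.1,0],"spin":0},
    {"grip":-1,"slide":[0,0.1,0],"spin":0},
    {"grip":-1,"slide":[0,0.1,0],"spin":0},
    {"grip":-1,"slide":[0,0,0],"spin":0},
  ],
)

```text
time: 28.3
tool_pos: [0.3716, 0.3064, 0.2856]
ee_rot: [-3.141, -0.002, -3.037]
wrist_force: [-0.6, -0.2, -0.9]
width: 0.0941
finger_force: 0.0
```

```bash
python3 - <<'E'
from fit import *
where();p=np.load('rack.npy')
a=cv2.imread('pics/scene0.png').astype(float);b=snapshot('scene')[:,:,::-1].astype(float);cv2.imwrite('pics/sceneF.png',b)
d=abs(a-b).max(2)
for nm,(x0,x1,y0,y1,z) in dict(rbin=(-.006,.02,-.207,-.007,.116),rtab=(-.006,0,-.125,-.089,.14),lbin=(-.006,.02,.007,.207,.116),pocketc=(0,.02,-.1,-.02,.116),pocketw=(0,.02,-.2,-.112,.116)).items():
    X,Y=np.meshgrid(np.linspace(x0,x1,12),np.linspace(y0,y1,60));u=proj('scene',rack(p,np.c_[X.ravel(),Y.ravel(),np.full(X.size,z)])).astype(np.float32)
    s=cv2.remap(d.astype(np.float32),u[:,0].reshape(-1,1),u[:,1].reshape(-1,1),1);print(nm,'meandiff',s.mean().round(1),'frac>40',(s>40).mean().round(2))
n,l,st,c=cv2.connectedComponentsWithStats((cv2.medianBlur(d.astype(np.uint8),3)>45).astype(np.uint8))
print([list(map(int,s)) for s in st[1:] if s[4]>15])
for m in(-.107,):print(proj('scene',rack(p,[[0,m,.145],[0,m,.115]])).round(0))
for n in('scene','side'): fitloop(n,[-.163,-.153,.026,.17,0],[.02,.02,.0,.25,.0],0)
E
```

```text
t 28.3 TCP rack mm [-197.4  353.7  285.6] yaw err deg 0.21 width 94.1 F [-0.6 -0.2 -0.9]
rbin meandiff 33.5 frac>40 0.32
rtab meandiff 3.3 frac>40 0.0
lbin meandiff 2.9 frac>40 0.0
pocketc meandiff 36.4 frac>40 0.4
pocketw meandiff 58.8 frac>40 0.58
[[115, 0, 7, 12, 43], [131, 0, 28, 50, 440], [172, 0, 43, 92, 1764], [327, 0, 66, 78, 2386], [119, 16, 27, 55, 272], [153, 51, 10, 9, 66], [47, 96, 110, 144, 1928], [95, 104, 252, 143, 9716], [183, 114, 19, 18, 100], [86, 174, 248, 156, 11090], [28, 250, 28, 52, 878], [320, 251, 16, 18, 54], [325, 253, 15, 19, 59], [292, 281, 26, 31, 216], [61, 292, 18, 7, 73], [298, 307, 9, 16, 57]]
[[314. 269.]
 [314. 275.]]
scene x y z mm [-162.2 -173.    26. ] yaw,pitch deg [24.  0.] score -0.14
side x y z mm [-165.9 -157.    26. ] yaw,pitch deg [ 3.8 -0. ] score -0.02[ WARN:0@5.324] global loadsave.cpp:1063 imwrite_ Unsupported depth image for selected encoder is fallbacked to CV_8U.
```

The tab is back exactly where it was, so the bin is shut. The arm's shadow now covers the slab, so I'll move the arm back near its start and recheck the loop and loop_c.

Emit:
arm_command(
  plan=[
    {"grip":-1,"slide":[0.06,0.09,0],"spin":0},
    {"grip":-1,"slide":[0.06,0.09,0],"spin":0},
    {"grip":-1,"slide":[0.06,0.09,0],"spin":0},
    {"grip":-1,"slide":[0.06,0.09,0],"spin":0},
    {"grip":-1,"slide":[0.04,0.07,0],"spin":0},
    {"grip":-1,"slide":[0,0,0],"spin":0},
  ],
)

```text
time: 29.2
tool_pos: [0.2102, 0.5046, 0.2866]
ee_rot: [-3.141, -0.0, -3.039]
wrist_force: [-0.2, 0.1, 0.3]
width: 0.0941
finger_force: 0.0
```

```bash
python3 - <<'E'
from fit import *
where();p=np.load('rack.npy')
a=cv2.imread('pics/scene0.png')
for n in('scene','side'): fitloop(n,[-.163,-.153,.026,.17,0],[.02,.02,.0,.25,.0],0)
fitloop('scene',[-.163,-.153,.036,.17,0],[.02,.02,.02,.25,.5],0)
b=cv2.imread('pics/f_scene.png')
def rect(im,y0,y1):
    X,Y=np.meshgrid(np.linspace(-.012,.036,48),np.linspace(y0,y1,int((y1-y0)*1000)));u=proj('scene',rack(p,np.c_[X.ravel(),Y.ravel(),np.full(X.size,.116)])).astype(np.float32)
    g=cv2.remap(im,u[:,0].reshape(X.shape),u[:,1].reshape(X.shape),2)
    h=cv2.cvtColor(g,cv2.COLOR_BGR2HSV).astype(int);m=(h[...,1]<60)&(h[...,2]>130)
    c=cv2.connectedComponentsWithStats(m.astype(np.uint8))[2][1:];k=c[c[:,4].argmax()] if len(c) else [0]*5
    return dict(x=(int(k[0])-12,int(k[0]+k[2])-12),y=(round(y0*1000+k[1]),round(y0*1000+k[1]+k[3])),area=int(k[4]))
for nm,r in dict(c=(-.106,-.01),w=(-.205,-.11),l1=(.01,.105),l2=(.11,.205)).items():print(nm,rect(a,*r),rect(b,*r))
d=cv2.medianBlur(cv2.absdiff(a,b).max(2),3);st=cv2.connectedComponentsWithStats((d>45).astype(np.uint8))[2]
print([list(map(int,s)) for s in st[1:] if s[4]>15])
E
```

```text
t 29.2 TCP rack mm [-338.   567.2  286.6] yaw err deg 0.09 width 94.1 F [-0.2  0.1  0.3]
scene x y z mm [-157.3 -161.3   26. ] yaw,pitch deg [ 9.8 -0. ] score 0.62
side x y z mm [-161.  -134.4   26. ] yaw,pitch deg [10. -0.] score 0.0
scene x y z mm [-148.6 -166.6   47.2] yaw,pitch deg [ 9.6 -2. ] score 0.62
c {'x': (5, 16), 'y': (-88, -32), 'area': 558} {'x': (-1, 10), 'y': (-89, -32), 'area': 570}
w {'x': (5, 19), 'y': (-198, -116), 'area': 844} {'x': (-12, -7), 'y': (-205, -135), 'area': 327}
l1 {'x': (9, 21), 'y': (32, 77), 'area': 482} {'x': (9, 21), 'y': (32, 77), 'area': 480}
l2 {'x': (8, 20), 'y': (122, 189), 'area': 749} {'x': (8, 20), 'y': (122, 189), 'area': 744}
[[339, 0, 13, 21, 144], [374, 0, 2, 8, 16], [327, 104, 20, 36, 371], [323, 113, 10, 9, 38], [279, 116, 38, 38, 430], [309, 126, 15, 7, 32], [319, 130, 10, 8, 49], [308, 141, 9, 8, 48], [311, 151, 6, 6, 21], [278, 157, 7, 8, 31], [161, 166, 114, 45, 763], [289, 176, 15, 25, 222], [239, 191, 24, 13, 188], [267, 203, 27, 21, 271], [234, 206, 11, 8, 63], [134, 212, 19, 4, 45], [170, 222, 77, 28, 519], [46, 233, 3, 14, 29], [320, 251, 15, 18, 50], [112, 253, 52, 19, 170], [226, 253, 47, 41, 714], [325, 253, 15, 19, 60], [51, 268, 4, 25, 54], [292, 281, 26, 31, 218], [298, 307, 9, 16, 54]]
```

```bash
python3 - <<'E'
import cv2,numpy as np
a=cv2.imread('pics/scene0.png',0);b=cv2.imread('pics/f_scene.png',0)
for nm,(x0,y0,x1,y1) in dict(tin=(244,198,270,236),tinTop=(244,198,270,214),hammer=(360,95,435,160),maul=(175,342,220,390),jar=(450,155,482,192),punch=(145,312,225,358),rule=(210,342,292,400)).items():
    t=a[y0:y1,x0:x1];s=b[y0-8:y1+8,x0-8:x1+8];r=cv2.matchTemplate(s,t,cv2.TM_CCOEFF_NORMED);_,m,_,l=cv2.minMaxLoc(r);print(nm,round(m,3),(l[0]-8,l[1]-8))
E
```

```text
tin 0.906 (0, 0)
tinTop 0.866 (0, -1)
hammer 0.994 (0, 0)
maul 0.999 (0, 0)
jar 0.997 (0, 0)
punch 0.998 (0, 0)
rule 0.998 (0, 0)
```

Nothing else on the bench has moved; the tin matches at zero shift and differs only by shadow. Handing in.

```bash
python3 -c "
from bench import *
print(ticket.close_job())"
```

```text
the job is handed in; nothing more can be done
None
```

I handed the job in at about 29 s: the widest loop lies flat on the slab, its bin is shut, the other three loops stand in their bins (loop_c now leans on the front wall), and nothing else on the bench moved; my first grip on the loop slipped and turned it about 10° before a second one held, and the last checks were numeric because my ten pictures were used up.

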